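# Close up the physics equipment case

### The job

The wooden equipment case on the classroom table stands open, with the thin inner flap sticking up on the side away from the lid. Push the flap down flat over the compartments with your fingertips, and only then push the lid over and down until the case is fully shut over the flap. Leave the weights, coins and all the other things standing where they are, inside the case and around it.

Things in the scene. Friction and masses are not known exactly. Their poses are not given: they have to be found in the camera images.
- case: open wooden case, fixed to the table: 200 mm along its x, 240 mm along its y, walls 70 mm high and 5 mm thick; origin at the centre of its underside, z up. The lid is hinged along its +x top edge and the flap along the inside of its -x wall. Inside, dividers reach 45 mm above the table.
- lid (a joint): lid angle in rad: 0 = shut, 1.57 = upright, above that leaning back away from the case (stop at 1.95). Hinge axis along the case's y at case x = +100 mm, z = 70.5 mm, on the lid's underside. Stiff friction hinge (about 0.55 N m): the lid stays at any angle and must be pushed all the way down.
- flap (a joint): flap angle in rad: 0 = folded down flat, 1.57 = upright, above that leaning out over the -x wall (stop at 1.9). Hinge axis along the case's y at case x = -90 mm, z = 50 mm, on the face that is the underside when folded. It folds towards case +x. Stiff friction hinge (about 0.14 N m): it stays at any angle and must be pushed all the way down.
- lid_edge (a point): middle of the lid's free edge, on its outer face (the top face when shut). The lid is a plain wooden board 200 mm (hinge to free edge) x 240 mm x 8 mm, without a handle; shut, its top is 78.5 mm above the table
- flap_edge (a point): middle of the flap's free edge, on its outer face (the top face when folded). The flap is a thin plywood board 110 mm (hinge to free edge) x 220 mm x 4 mm; folded, its top is 54 mm above the table, 16 mm below the rim
- weight_big: brass knobbed weight, 32 mm diameter, 38 mm tall, standing in a compartment under the flap; origin at the centre of its underside
- weight_small: brass knobbed weight, 24 mm diameter, 28 mm tall, standing in another compartment under the flap; origin at the centre of its underside
- rod: aluminium rod, 22 mm diameter, 70 mm long, lying in the trough beside the lid hinge inside the case; origin at its underside
- weight_out: brass knobbed weight, 34 mm diameter, 45 mm tall, standing on the table on the flap side of the case; origin at the centre of its underside
- coins: stack of coins, 25 mm diameter, 22 mm tall, on the table on the flap side of the case; origin at the centre of its underside
- calculator: black pocket calculator, 150 x 75 x 18 mm, flat on the table; origin under its centre
- book: closed book, 230 x 160 x 30 mm, flat on the table; origin under its centre
- tank: open square glass tank, 130 x 130 x 130 mm, on the table; origin under its centre

How it is judged:
By the outcome, as a careful person would: the job done as asked, in the order asked, and still so for the second after the job is handed in, with the robot touching nothing.
It also fails if it takes over 58 s, if anything falls off the work surface, if the arm or the gripper's body presses on something with over 40 N, if the wrist force passes 120 N, or if a joint passes its speed limit or range.

### The arm

A 6-joint arm with a two-finger parallel gripper is mounted at the origin on the work surface. World frame = base frame: x ahead of the robot, y to its left, z up, the work surface at z = 0. Lengths are in m, angles in rad, forces in N, time in s.
With the tool pointing down it reaches from about 0.35 to 0.85 m from the base axis. Payload 8.1 kg.
Tool frame: the origin (TCP) lies on the centre line of the jaws, within the pads' length; the fingertips stand 19 mm ahead of it and the grasp point (between the pads) is the TCP (robot.tips_ahead is the distance from the TCP to the fingertips, in m); y points along the fingers, z is the direction in which the jaws open and shut, and the axes are right-handed (so a half turn about y gives the same grasp; the last joint's range is limited). The gripper opens to 93 mm and grips with 3 to 60 N. Pads are 15 mm wide; open, the fingers measure 128 mm over their backs; the gripper's body (75 mm by 188 mm) begins 65 mm behind the grasp point.
Start: joints at [1.192, 0.13, 1.488, -0, 1.523, -0.085], TCP at [0.174, 0.574, 0.202] pointing down, gripper open.
Joint ranges: [-2.96, 2.96], [-0.89, 2.26], [0.02, 2.5], [-1.34, 4.48], [0, 2.73], [-2.66, 2.66]. Speed limits (rad/s): [2.39, 2.39, 2.79, 3.14, 3.14, 3.14].

### API

Orientations are given as a rotation vector (axis times angle).
In Python, from plant import robot, imaging, models gives the robot as it stands.
- The arm moves only by the tool carry_out, never from a script. Its argument "motion" is one flat list of numbers, 7 for each row, row after row: the shift along the tool's x, y, z in m, then the turn, a rotation vector about the tool's x, y, z in degrees, then the opening, from -1 (shut) to 1 (fully open). A call has exactly 5 rows; each row shifts and turns the pose as measured when the row begins, along the tool's axes as they then stand; what a row does not reach is not made up. A row lasts 1/10 s, in which the tool goes at most 50 mm and 8.59 degrees, less where a joint would pass 70% of its speed; a pose out of reach is approached as far as the arm can. A call is refused whole if a number of a shift passes 0.05 or a number of a turn 8.59, either way. A call with a gripper value outside its range is refused whole. The fingers move at their own pace and stop on an object; "squeeze" is the grip in N (left out, the last holds). Time passes only in rows, so rows that do not move let the fingers close, or fill a call up. It gives the time, the measured TCP pose, the force and the opening at its end, in the units of the state.
- robot.read_state(): the state, without advancing time (a new reading comes with each control period).
- imaging.read_camera(name): name is "scene" or "top" or "wrist"; returns the picture (384x512x3 uint8, blue, green, red); there is no depth.
- imaging.camera_model(name): a dict with "K" (3x3 intrinsics, pixels), "position" and "orientation" of the camera in the world. Camera axes: x right, y down, z forward; pixel columns grow to the right and rows downward; lengths in m; the calibration is good to about 2 mm. A picture is of the moment at which its call begins: read the wrist's pose just before it. camera_model takes no time and is no camera call; for the wrist camera it gives the pose at the moment of the call.
- robot.close_job(): hands the job in, once; it reports no verdict.
Trained networks look in the newest picture that a camera, given by its name, has taken for a name from the list of things; names that differ only in an ending like _2 or _b are one class to them, and where a whole thing is asked for, a point or a joint stands for the part that bears it (a point fixed in the world has none). Each returns a list of dicts, best first, with "confidence" (0 to 1); they miss things now and then, are a little off and sometimes report something else, mostly with a low value. They report only what shows in the picture. A call takes as long as a camera call.
- models.outline_of(camera, thing): "pixels" (384x512 bool, what is visible of it) and "pixel" ([column, row] in pixels, amid what is visible of it).
The state is a dict: "t": time; "q": joint angles; "dq": joint speeds; "joint_torque": joint torques, N m; "tool_pos": TCP position; "orientation": TCP orientation; "force": force on the tool from outside, world axes, zero at the start; "wrist_torque": the same for the moment, N m; "opening": finger opening in m.
Only numpy, scipy, OpenCV 4.12 (cv2) and the standard library are available. Lean on these libraries where they do the work, as an engineer would, in place of code of your own. Each camera call takes 0.05 s, during which the arm holds its last target.

## Working session

There is one attempt and no reset: what is moved stays moved. The work goes in short steps, Python scripts to look and compute and a tool call to move; the robot and the scene stay as the last step left them, time stands still between calls to the robot, and variables do not carry over. Pictures are saved under pics/ and viewed, and the job is handed in when it is done.

Besides the shell and the picture viewer there is one more tool, called as name(argument=value, ...), one argument or row to a line, values as JSON. carry_out: Moves the arm, as the interface text tells. Its arguments: {"type":"object","properties":{"motion":{"type":"array","items":{"type":"number"}},"squeeze":{"type":"number"}},"required":["motion"]}

```bash
ls; mkdir -p pics
python3 - <<'E'
from plant import robot, imaging, models
import cv2
s=robot.read_state();print({k:s[k] for k in('t','q','tool_pos','orientation','force','opening')}, robot.tips_ahead)
for n in("scene","top"):
    im=imaging.read_camera(n);cv2.imwrite(f"pics/{n}0.png",im)
    m=imaging.camera_model(n);print(n,m)
E
```

```text
pics
{'t': 0.0, 'q': array([ 1.19162656e+00,  1.31151709e-01,  1.48927992e+00, -2.01363639e-06,
        1.52297372e+00, -8.54200204e-02]), 'tool_pos': array([0.17349721, 0.57375034, 0.20139276]), 'orientation': array([-1.56023878,  0.23094355, -0.23028904]), 'force': array([0.34660783, 0.31789527, 1.04624054]), 'opening': 0.0928275964593498} 0.019
scene {'K': array([[443.89804048,   0.        , 257.00880846],
       [  0.        , 443.89804048, 200.39422132],
       [  0.        ,   0.        ,   1.        ]]), 'position': array([ 1.26726789, -0.3893002 ,  1.20643881]), 'orientation': array([-2.18736612, -1.35121276,  0.45856044])}
top {'K': array([[360.22413151,   0.        , 252.23194338],
       [  0.        , 360.22413151, 194.78180823],
       [  0.        ,   0.        ,   1.        ]]), 'position': array([ 0.42241109, -0.03452503,  1.25611192]), 'orientation': array([-2.16556571,  2.17212053, -0.10166207])}
```

View pics/scene0.png

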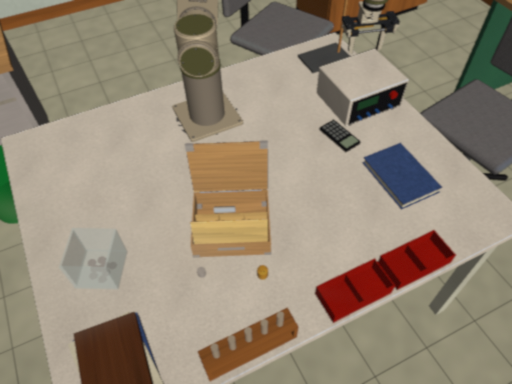

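View pics/top0.png

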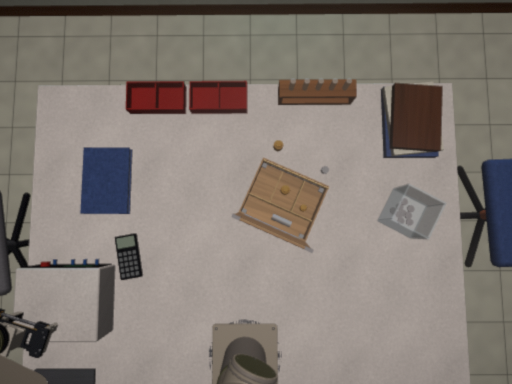

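The scene shows the case at about (230,215) in the scene picture and (285,200) in the top one, with the lid on the robot's side. Coins and weight_out are beyond the flap. Next I'll zoom in and fit the pose.

Run:
```python
import cv2,numpy as np
a=cv2.imread('pics/scene0.png')[130:290,150:320];b=cv2.imread('pics/top0.png')[130:260,220:345]
cv2.imwrite('pics/sz.png',cv2.resize(a,None,fx=3.7,fy=3.7,interpolation=2));cv2.imwrite('pics/tz.png',cv2.resize(b,None,fx=4.6,fy=4.6,interpolation=2))
from plant import robot, imaging, models
for c in("scene","top"):
  imaging.read_camera(c)
  for t in("case","lid","flap","lid_edge","weight_out","coins","weight_big","rod","tank"):
    o=models.outline_of(c,t)
    for d in o[:2]:
        p=d["pixels"];ys,xs=np.nonzero(p)
        if len(xs)==0: continue
        h=cv2.convexHull(np.c_[xs,ys].astype(np.int32)); ap=cv2.approxPolyDP(h,3,True)[:,0].tolist()
        print(c,t,round(d["confidence"],2),np.round(d["pixel"],1),p.sum(),ap)
```

```text
scene case 0.67 [229.2 194.9] 8684 [[271, 253], [193, 256], [186, 144], [267, 142]]
scene case 0.2 [231.4 229.8] 1721 [[267, 240], [196, 243], [191, 223], [265, 218]]
scene flap 0.59 [231.3 233.1] 1684 [[266, 240], [196, 243], [191, 223], [266, 219]]
scene lid_edge 0.69 [228.7 164.3] 3881 [[268, 185], [261, 190], [198, 191], [192, 182], [185, 146], [266, 141]]
scene coins 0.53 [202.6 271.2] 76 [[206, 275], [200, 276], [198, 269], [203, 267]]
scene weight_big 0.41 [232.5 198.6] 8803 [[270, 254], [193, 256], [186, 143], [267, 141]]
scene rod 0.53 [226.4 211. ] 121 [[234, 211], [215, 212], [214, 208], [234, 207]]
scene tank 0.7 [ 92.2 257.1] 3396 [[127, 251], [116, 289], [76, 288], [60, 269], [73, 228], [115, 229]]
scene tank 0.23 [264.3 272.5] 167 [[267, 278], [258, 278], [258, 266], [268, 268]]
top case 0.98 [280.6 202.8] 4649 [[328, 187], [312, 251], [233, 216], [263, 158]]
top case 0.22 [130. 255.] 995 [[141, 275], [121, 278], [117, 236], [136, 233]]
top lid 0.63 [274.6 229.2] 658 [[312, 251], [232, 215], [239, 212], [306, 242]]
top lid 0.29 [108.2 178.8] 3307 [[130, 148], [129, 212], [81, 212], [84, 148]]
top lid_edge 0.59 [271.2 229.5] 763 [[313, 251], [232, 214], [247, 214], [291, 233]]
top weight_out 0.54 [278.4 144.3] 102 [[283, 148], [275, 150], [274, 142], [280, 140]]
top weight_big 0.48 [284.5 189.4] 75 [[289, 191], [283, 194], [281, 187], [287, 185]]
top rod 0.74 [277.4 229.4] 608 [[312, 250], [234, 214], [248, 215], [294, 235]]
top rod 0.48 [277.5 218.5] 130 [[290, 224], [272, 217], [277, 214]]
top tank 0.72 [414.8 211.5] 2435 [[445, 203], [425, 238], [411, 238], [379, 219], [393, 190], [404, 184]]
```

View pics/sz.png

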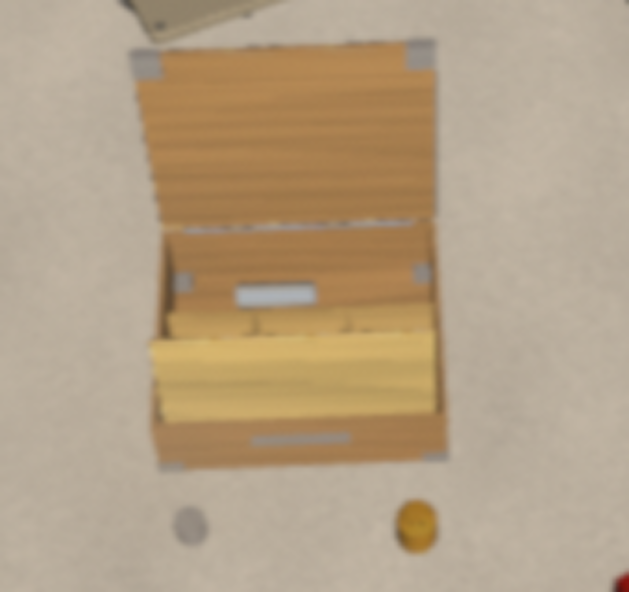

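View pics/tz.png

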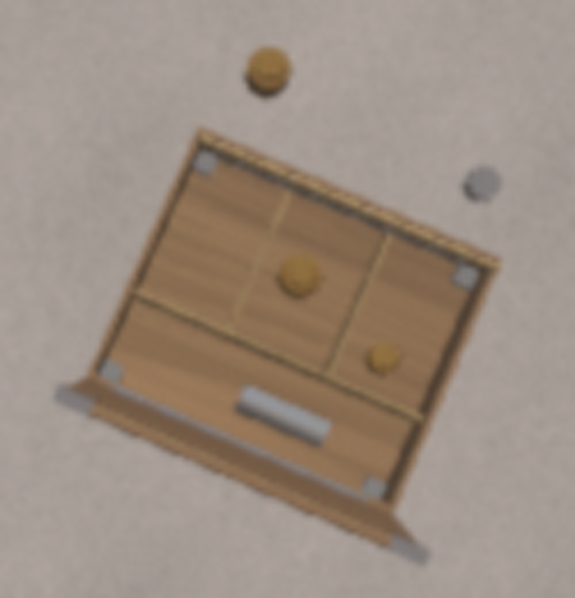

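```bash
cat > geo.py <<'E'
import numpy as np,cv2
from scipy.spatial.transform import Rotation as R
from scipy.optimize import least_squares
from plant import imaging
def proj(m,P):
    Rc=R.from_rotvec(m["orientation"]).as_matrix(); c=(np.atleast_2d(P)-m["position"])@Rc
    p=c@m["K"].T; return p[:,:2]/p[:,2:]
def lidp(a,r,h,y): # r along board from hinge, h thickness coordinate above underside
    return [0.1-r*np.cos(a)+h*np.sin(a), y, 0.0705+r*np.sin(a)+h*np.cos(a)]
def flapp(a,r,h,y):
    return [-0.09+r*np.cos(a)-h*np.sin(a), y, 0.05+r*np.sin(a)+h*np.cos(a)]
def w(p,P):
    c,s=np.cos(p[2]),np.sin(p[2]);P=np.atleast_2d(P)
    return np.c_[p[0]+c*P[:,0]-s*P[:,1],p[1]+s*P[:,0]+c*P[:,1],P[:,2]]
def at_h(m,px,z):
    Rc=R.from_rotvec(m["orientation"]).as_matrix()
    d=Rc@np.linalg.solve(m["K"],[px[0],px[1],1]);return m["position"]+d*(z-m["position"][2])/d[2]
E
cat > fit.py <<'E'
from geo import *
T=imaging.camera_model("top");S=imaging.camera_model("scene")
tz=lambda u,v:[220+(u+.5)/4.6-.5,130+(v+.5)/4.6-.5]
sz=lambda u,v:[150+(u+.5)/3.7-.5,130+(v+.5)/3.7-.5]
def model(p):
    a,f=p[3],p[4]
    t=[[-.1,-.12,.07],[.1,-.12,.07],[.1,.12,.07],lidp(a,.2,.008,-.12),lidp(a,.2,.008,.12)]
    s=[lidp(a,.2,.008,.12),lidp(a,.2,.008,-.12),lidp(a,0,0,.12),lidp(a,0,0,-.12),flapp(f,.11,0,.11),flapp(f,.11,0,-.11),[-.1,.12,0],[-.1,-.12,0],[-.1,.12,.07],[-.1,-.12,.07]]
    return np.r_[proj(T,w(p,t)),proj(S,w(p,s))]
obs=np.array([tz(200,130),tz(95,378),tz(390,505),tz(57,395),tz(425,557),
 sz(130,48),sz(435,40),sz(160,228),sz(434,220),sz(150,343),sz(434,333),sz(160,468),sz(447,458),sz(152,427),sz(445,412)])
r=least_squares(lambda p:(model(p)-obs).ravel(),[.42,-.13,2.72,1.7,1.5],loss='soft_l1')
p=r.x;print(np.round(p,4));print(np.round(model(p)-obs,1).tolist())
np.save('case.npy',p)
for n,m,px,z in(("weight_out",T,(278.4,145),.03),("coins",T,(324.5,169.8),.02),("tank",T,(410,212),.06)):
    print(n,at_h(m,px,z))
print('corners',w(p,[[-.1,-.12,0],[-.1,.12,0],[.1,.12,0],[.1,-.12,0]]))
E
python3 fit.py
```

```text
[ 0.5262 -0.1313  2.7221  1.6413  1.4792]
[[-1.0, -0.9], [-2.7, -0.2], [0.3, 2.0], [-1.0, -0.2], [-0.2, 0.4], [-0.5, 1.1], [-0.3, 0.1], [-0.1, 0.2], [0.0, -0.6], [-0.8, 0.2], [0.1, -0.3], [-0.1, 0.4], [-0.2, -0.1], [-1.0, -0.1], [0.6, 0.7]]
weight_out [ 0.71637405 -0.12026667  0.03      ]
coins [ 0.63051602 -0.27994374  0.02      ]
tank [ 0.48127692 -0.55191098  0.06      ]
corners [[ 0.66637758 -0.06238761  0.        ]
 [ 0.56862209 -0.28157671  0.        ]
 [ 0.3859645  -0.2001138   0.        ]
 [ 0.48371999  0.0190753   0.        ]]
```

The fit residuals are about 1 px: case at (0.526, -0.131), yaw 2.722, lid 1.64, flap 1.48. Coins and weight_out sit about 55 to 70 mm outside the flap wall. Next is a helper that works out the moves.

```bash
cat > nx.py <<'E'
import sys,json
from geo import *
from plant import robot
p=np.load('case.npy');s=robot.read_state()
def st():
    Rm=R.from_rotvec(s["orientation"]).as_matrix();tip=s["tool_pos"]+Rm[:,1]*robot.tips_ahead
    c,sn=np.cos(p[2]),np.sin(p[2]);d=tip-[p[0],p[1],0]
    print('t',round(s["t"],2),'tip_case',np.round([c*d[0]+sn*d[1],-sn*d[0]+c*d[1],tip[2]],4),'F',np.round(s["force"],1),'open',round(s["opening"],3))
    print('y',np.round(Rm[:,1],3),'z',np.round(Rm[:,2],3),'q',np.round(s["q"],2))
    return Rm,tip
# target tips in case frame list: x,y,z ; jaw axis along case y
def goto(wps,yaw=True):
    Rm,tip=st();cur=Rm;pos=tip-0
    yc=w(p,[[0,1,0]])[0]-w(p,[[0,0,0]])[0]
    z=yc if yc@Rm[:,2]>0 else -yc
    Rt=np.c_[np.cross([0,0,-1.],z),[0,0,-1.],z]
    for q in wps:
        P=w(p,[q])[0]
        tcp0=pos-cur[:,1]*.019
        rv=R.from_matrix(cur.T@Rt).as_rotvec() if yaw else np.zeros(3)
        n=np.abs(np.degrees(rv)).max();k=min(1,8.5/n) if n>0 else 1
        nxt=cur@R.from_rotvec(rv*k).as_matrix()
        d=cur.T@(P-nxt[:,1]*.019-tcp0); m=np.linalg.norm(d)
        if m>.049:d*=.049/m
        print(np.round(np.r_[d,np.degrees(rv*k)],4).tolist(),'left',round(m,3))
        pos=tcp0+cur@d+nxt[:,1]*.019;cur=nxt
if __name__=="__main__":
    a=sys.argv[1:]
    if a: goto(json.loads(a[0]))
    else: st()
E
python3 nx.py '[[0,0,0.4]]'
```

```text
t 1.1 tip_case [ 0.6093 -0.5008  0.1834] F [-0.4 -0.4 -0.5] open 0.093
y [-0. -0. -1.] z [ 0.29   0.957 -0.   ] q [ 1.19  0.13  1.49  0.    1.52 -0.09]
[0.0325, -0.013, -0.0343, 0.001, 7.2037, -0.0001] left 0.818
```

carry_out(
  motion=[0,-0.05,0,0,7.2,0,-1,0,-0.05,0,0,0,0,-1,0,-0.05,0,0,0,0,-1,0.035,0,-0.035,0,0,0,-1,0.035,0,-0.035,0,0,0,-1],
)

```text
t: 1.6
tool_pos: [0.208, 0.4838, 0.355]
orientation: [-1.551, 0.33, -0.329]
force: [1.5, -1.2, -0.2]
opening: 0.0575
```

```bash
python3 nx.py '[[-0.13,0,0.32],[-0.13,0,0.32],[-0.13,0,0.32],[-0.13,0,0.32],[-0.13,0,0.32]]'
```

```text
t 1.6 tip_case [ 0.5411 -0.432   0.336 ] F [ 1.5 -1.2 -0.2] open 0.058
y [-0.002 -0.005 -1.   ] z [ 0.407  0.913 -0.005] q [ 1.07 -0.07  1.42 -0.    1.8  -0.08]
[0.0412, 0.0011, -0.0265, 0.3118, 0.0019, 0.019] left 0.798
[0.0412, 0.001, -0.0265, 0.0, 0.0, -0.0] left 0.749
[0.0412, 0.001, -0.0265, -0.0, 0.0, 0.0] left 0.7
[0.0412, 0.001, -0.0265, -0.0, 0.0, 0.0] left 0.651
[0.0412, 0.001, -0.0265, -0.0, 0.0, 0.0] left 0.602
```

carry_out(
  motion=[0.042,0,-0.026,0,0,0,-1,0.042,0,-0.026,0,0,0,-1,0.042,0,-0.026,0,0,0,-1,0.042,0,-0.026,0,0,0,-1,0.042,0,-0.026,0,0,0,-1],
)

```text
t: 2.1
tool_pos: [0.3481, 0.2755, 0.3587]
orientation: [-1.545, 0.322, -0.327]
force: [0.4, 0.5, -0.8]
opening: 0.0176
```

carry_out(
  motion=[0.042,0,-0.026,0,0,0,-1,0.042,0,-0.026,0,0,0,-1,0.042,0,-0.026,0,0,0,-1,0.042,0,-0.026,0,0,0,-1,0.042,0,-0.026,0,0,0,-1],
)

```text
t: 2.6
tool_pos: [0.4882, 0.068, 0.361]
orientation: [-1.542, 0.318, -0.331]
force: [0.7, 0.9, 0.0]
opening: 0.0001
```

```bash
python3 nx.py '[[-0.13,0,0.32],[-0.13,0,0.32],[-0.13,0,0.32],[-0.13,0,0.32],[-0.13,0,0.32]]'
```

```text
t 2.6 tip_case [ 0.1157 -0.1666  0.342 ] F [0.7 0.9 0. ] open 0.0
y [ 0.009  0.002 -1.   ] z [0.402 0.916 0.006] q [ 0.03 -0.18  1.51  0.    1.8  -1.12]
[0.0403, 0.0038, -0.0277, -0.3218, 0.3269, 0.4057] left 0.298
[0.0405, 0.0036, -0.0274, 0.0, 0.0, 0.0] left 0.249
[0.0405, 0.0036, -0.0274, -0.0, 0.0, -0.0] left 0.2
[0.0405, 0.0036, -0.0274, 0.0, 0.0, -0.0] left 0.151
[0.0405, 0.0036, -0.0274, 0.0, 0.0, -0.0] left 0.102
```

carry_out(
  motion=[0.044,0,-0.022,0,0.3,0.4,-1,0.044,0,-0.022,0,0,0,-1,0.044,0,-0.022,0,0,0,-1,0.044,0,-0.022,0,0,0,-1,0.044,0,-0.022,0,0,0,-1],
)

```text
t: 3.1
tool_pos: [0.6448, -0.1268, 0.3621]
orientation: [-1.539, 0.326, -0.334]
force: [0.2, 0.7, 0.1]
opening: 0.0001
```

```bash
python3 nx.py '[[-0.13,0,0.32],[-0.13,0,0.27],[-0.13,0,0.22],[-0.13,0,0.18],[-0.13,0,0.16]]'
```

```text
t 3.1 tip_case [-0.1066 -0.0525  0.3431] F [0.2 0.7 0.1] open 0.0
y [ 0.006  0.005 -1.   ] z [0.409 0.913 0.007] q [-0.28  0.28  1.03  0.01  1.83 -1.42]
[0.0186, 0.018, -0.0416, -0.4188, -0.0852, 0.1893] left 0.062
[0.0043, 0.0479, -0.0095, -0.0, 0.0, -0.0] left 0.056
[0.0005, 0.049, -0.0012, -0.0, 0.0, 0.0] left 0.057
[0.0001, 0.0479, -0.0002, 0.0, 0.0, 0.0] left 0.048
[-0.0, 0.02, -0.0, 0.0, 0.0, 0.0] left 0.02
```

carry_out(
  motion=[0.024,0,-0.045,-0.4,0,0.2,-1,0,0.048,-0.007,0,0,0,-1,0,0.048,0,0,0,0,-1,0,0.048,0,0,0,0,-1,0,0.022,0,0,0,0,-1],
)

```text
t: 3.6
tool_pos: [0.6511, -0.1931, 0.1938]
orientation: [-1.547, 0.329, -0.344]
force: [-0.3, 0.5, -0.9]
opening: 0.0006
```

```bash
python3 nx.py
python3 - <<'E'
from plant import robot, imaging
import cv2
cv2.imwrite('pics/s1.png',cv2.resize(imaging.read_camera("scene")[60:320,120:350],None,fx=2.3,fy=2.3))
E
```

```text
t 3.6 tip_case [-0.1395  0.0057  0.1748] F [-0.3  0.5 -0.9] open 0.001
y [ 0.009 -0.004 -1.   ] z [ 0.416  0.909 -0.   ] q [-0.36  0.34  1.26 -0.    1.53 -1.51]
```

View pics/s1.png

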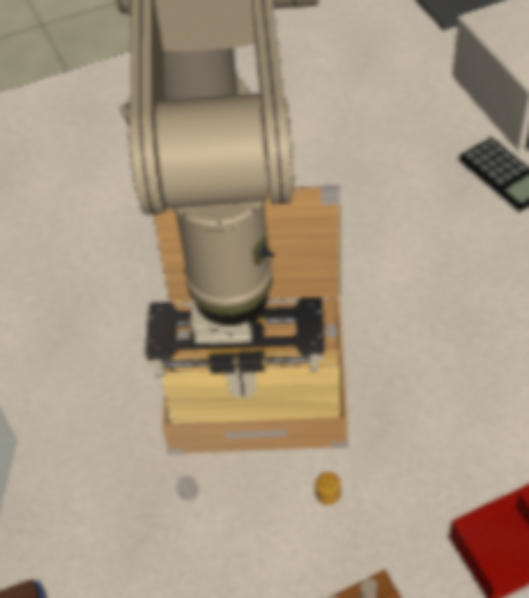

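The gripper is clear of everything and lined up outside the flap's middle. Next I lower to contact height and push.

carry_out(
  motion=[0,0.035,0,0,0,0,-1,-0.02,0,0.005,0,0,0,-1,-0.02,0,0,0,0,0,-1,-0.016,0,0,0,0,0,-1,-0.014,0.004,0,0,0,0,-1],
)

```text
t: 4.15
tool_pos: [0.5877, -0.1588, 0.1503]
orientation: [-1.546, 0.334, -0.34]
force: [0.5, -0.7, 0.7]
opening: 0.0005
```

```bash
python3 nx.py '[[-0.055,0,0.129],[-0.045,0,0.122],[-0.034,0,0.113],[-0.0255,0,0.103],[-0.018,0,0.09]]'
```

```text
t 4.15 tip_case [-6.750e-02  1.000e-04  1.313e-01] F [ 0.5 -0.7  0.7] open 0.0
y [ 0.003 -0.003 -1.   ] z [ 0.416  0.909 -0.001] q [-0.35  0.18  1.53 -0.    1.43 -1.49]
[-0.0125, 0.0022, -0.0001, 0.0557, -0.5583, 0.2413] left 0.013
[-0.01, 0.007, -0.0, -0.0, -0.0, 0.0] left 0.012
[-0.011, 0.009, 0.0, 0.0, -0.0, 0.0] left 0.014
[-0.0085, 0.01, -0.0, 0.0, -0.0, 0.0] left 0.013
[-0.0075, 0.013, 0.0, 0.0, -0.0, 0.0] left 0.015
```

carry_out(
  motion=[-0.012,0.003,0,0,0,0,-1,-0.01,0.007,0,0,0,0,-1,-0.011,0.009,0,0,0,0,-1,-0.008,0.01,0,0,0,0,-1,-0.007,0.013,0,0,0,0,-1],
)

```text
t: 4.65
tool_pos: [0.547, -0.1389, 0.1166]
orientation: [-1.548, 0.323, -0.349]
force: [0.5, 0.2, -0.8]
opening: 0.0003
```

```bash
python3 nx.py '[[-0.013,0,0.08],[-0.009,0,0.068],[-0.0075,0,0.06]]'
python3 - <<'E'
from plant import robot, imaging
import cv2
cv2.imwrite('pics/s2.png',cv2.resize(imaging.read_camera("scene")[60:320,120:350],None,fx=2.3,fy=2.3))
E
```

```text
t 4.65 tip_case [-0.0225 -0.0015  0.0976] F [ 0.5  0.2 -0.8] open 0.0
y [ 0.015 -0.007 -1.   ] z [0.415 0.91  0.   ] q [-0.34  0.07  1.71 -0.    1.34 -1.48]
[-0.0094, 0.0174, -0.0016, -0.0115, -0.4885, 0.9386] left 0.02
[-0.004, 0.012, -0.0, 0.0, 0.0, 0.0] left 0.013
[-0.0015, 0.008, 0.0, 0.0, 0.0, 0.0] left 0.008
```

View pics/s2.png

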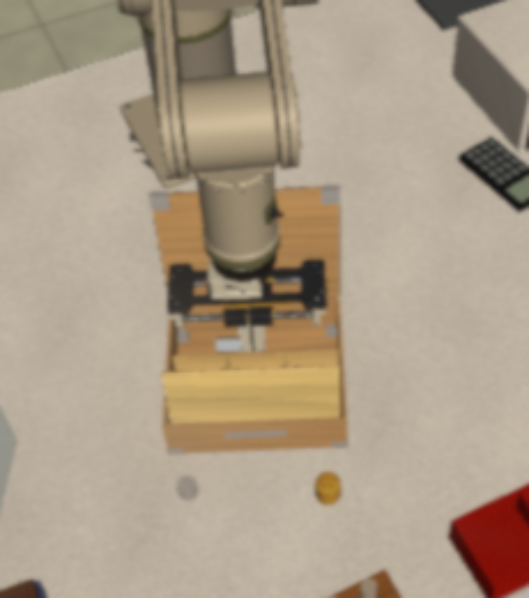

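The flap still stands although the tip should have pushed it. I'll overlay the model before going on.

```bash
cat > ov.py <<'E'
import sys
from geo import *
from plant import robot
p=np.load('case.npy');f=float(sys.argv[1]);tag=sys.argv[2];a=float(sys.argv[3]) if len(sys.argv)>3 else p[3]
s=robot.read_state();Rm=R.from_rotvec(s["orientation"]).as_matrix();tip=s["tool_pos"]+.019*Rm[:,1]
def draw(im,m,sc,off):
    def ln(P,c,ww=True):
        q=proj(m,w(p,P) if ww else np.array(P)); q=((q-off+.5)*sc-.5).astype(np.int32)
        cv2.polylines(im,[q],True,c,1)
    ln([[-.1,-.12,.07],[-.1,.12,.07],[.1,.12,.07],[.1,-.12,.07]],(0,255,0))
    ln([flapp(f,0,.004,-.11),flapp(f,0,.004,.11),flapp(f,.11,.004,.11),flapp(f,.11,.004,-.11)],(0,0,255))
    ln([lidp(a,0,.0,-.12),lidp(a,0,.0,.12),lidp(a,.2,.0,.12),lidp(a,.2,.0,-.12)],(255,0,255))
    x,z=Rm[:,0],Rm[:,2]
    ln([tip+x*.0075+z*.0175,tip-x*.0075+z*.0175,tip-x*.0075-z*.0175,tip+x*.0075-z*.0175],(255,0,0),False)
out=[]
for n,(r0,r1,c0,c1) in(("scene",(120,290,150,310)),("top",(120,270,210,350)) ):
    im=imaging.read_camera(n)[r0:r1,c0:c1];sc=600/(r1-r0)*.95 if n=="scene" else 3.9
    im=cv2.resize(im,None,fx=sc,fy=sc,interpolation=2)
    im2=im.copy();draw(im2,imaging.camera_model(n),sc,np.array([c0,r0]))
    cv2.imwrite(f'pics/ov_{tag}_{n}.png',im2)
cv2.imwrite(f'pics/ov_{tag}_wrist.png',imaging.read_camera("wrist"))
E
python3 ov.py 1.479 a
```

```text
(no output)
```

View pics/ov_a_scene.png

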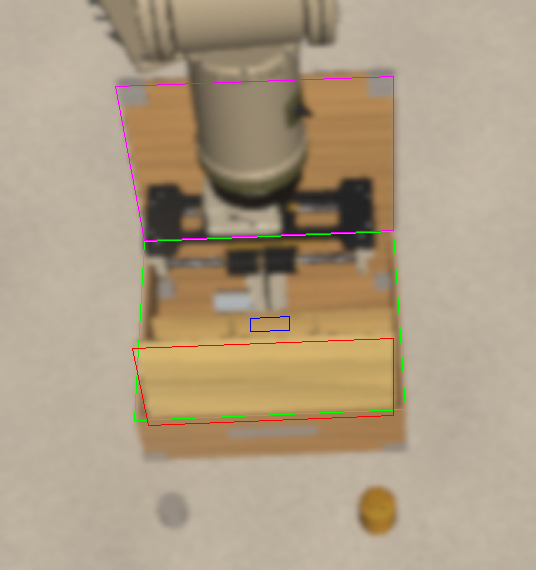

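View pics/ov_a_top.png

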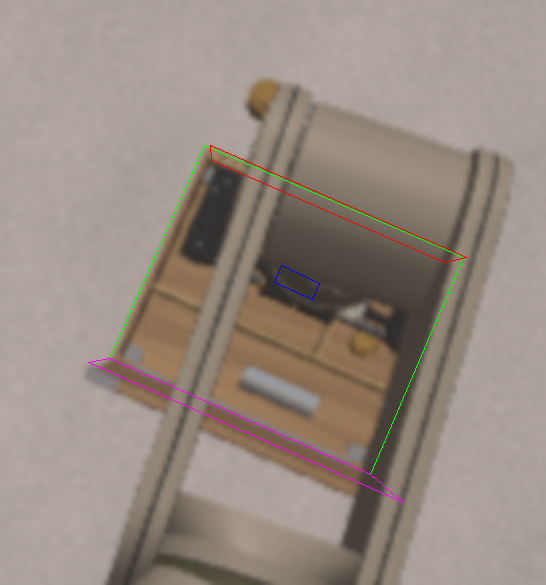

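View pics/ov_a_wrist.png

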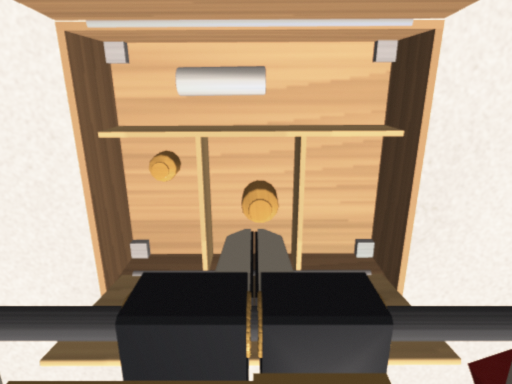

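```bash
python3 - <<'E'
from geo import *
from plant import robot
s=robot.read_state();Rm=R.from_rotvec(s["orientation"]).as_matrix()
S=imaging.camera_model("scene");W=imaging.camera_model("wrist");T=imaging.camera_model("top")
print(s["tool_pos"],W)
for d in(-.02,-.01,0,.01,.019,.03):
    P=s["tool_pos"]+d*Rm[:,1]; 
    for e in(-.0075,.0075): print(d,e,np.round(proj(S,P+e*Rm[:,0]),1),np.round(proj(W,P+e*Rm[:,0]),1))
p=np.load('case.npy')
print('wrist proj: rim corners',proj(W,w(p,[[-.1,-.12,.07],[-.1,.12,.07],[.1,.12,.07],[.1,-.12,.07]])))
print('floor',proj(W,w(p,[[.033,-.11,.045],[.033,.11,.045]])))
E
python3 - <<'E'
import sys;sys.path.insert(0,'.')
from plant import imaging
import cv2
im=imaging.read_camera("scene")[160:240,170:290];cv2.imwrite('pics/c.png',cv2.resize(im,None,fx=6,fy=6,interpolation=0))
E
```

```text
[ 0.54667118 -0.13888556  0.11581087] {'K': array([[332.44076556,   0.        , 253.83961009],
       [  0.        , 332.44076556, 190.21149561],
       [  0.        ,   0.        ,   1.        ]]), 'position': array([ 0.47035347, -0.10478073,  0.29708305]), 'orientation': array([2.41524204, 1.55388737, 0.24227871])}
-0.02 -0.0075 [[229.2 206.9]] [[254.9 233.7]]
-0.02 0.0075 [[229.2 211. ]] [[254.9 259. ]]
-0.01 -0.0075 [[229.4 208.9]] [[254.8 226.3]]
-0.01 0.0075 [[229.4 213. ]] [[254.8 250.5]]
0 -0.0075 [[229.6 210.9]] [[254.8 219.6]]
0 0.0075 [[229.6 214.9]] [[254.8 242.8]]
0.01 -0.0075 [[229.8 212.8]] [[254.7 213.5]]
0.01 0.0075 [[229.8 216.9]] [[254.7 235.8]]
0.019 -0.0075 [[230.  214.5]] [[254.7 208.5]]
0.019 0.0075 [[230.  218.6]] [[254.7 230. ]]
0.03 -0.0075 [[230.2 216.6]] [[254.7 203. ]]
0.03 0.0075 [[230.2 220.7]] [[254.6 223.5]]
wrist proj: rim corners [[403.95611025 295.65414397]
 [103.48116657 297.71077057]
 [ 56.31281961  20.59634261]
 [446.06402669  17.21459034]]
floor [[399.21101446 123.24343043]
 [105.372283   125.58849093]]
```

View pics/c.png

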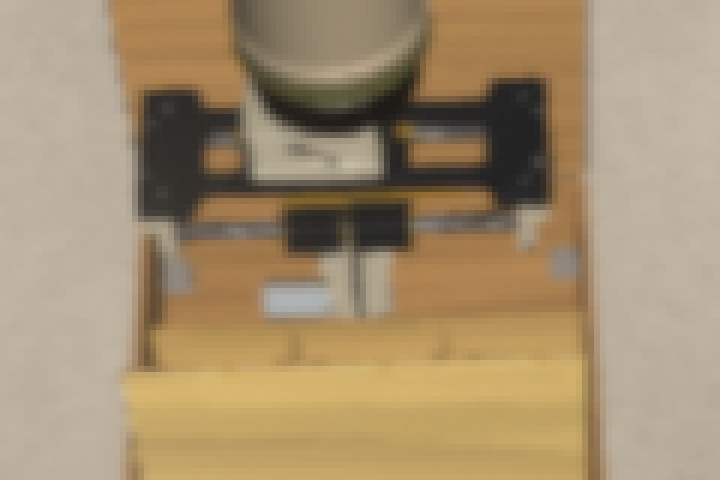

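The scene picture (tip row 213 against 218.6 predicted) and the wrist picture (row 230 against 208) both put the real tip about 12 mm behind the TCP, not 19 mm ahead of it. So it passed over the flap at about z = 0.17, which also explains the missing contact force. I'll correct the tip offset, lift back over and go in lower.

```bash
sed -i 's/robot.tips_ahead/TA/; s/\*\.019/*TA/g; s/^from plant import robot/from plant import robot\nTA=-0.012/' nx.py; sed -i 's/+.019\*Rm/-.012*Rm/' ov.py; grep -n TA nx.py; python3 nx.py '[[-0.02,0,0.175],[-0.02,0,0.215],[-0.06,0,0.215],[-0.11,0,0.215],[-0.145,0,0.21]]'
```

```text
4:TA=-0.012
7:    Rm=R.from_rotvec(s["orientation"]).as_matrix();tip=s["tool_pos"]+Rm[:,1]*TA
20:        tcp0=pos-cur[:,1]*TA
24:        d=cur.T@(P-nxt[:,1]*TA-tcp0); m=np.linalg.norm(d)
27:        pos=tcp0+cur@d+nxt[:,1]*TA;cur=nxt
t 4.9 tip_case [-0.022  -0.0014  0.1281] F [0.6 0.7 0.2] open 0.0
y [ 0.014 -0.006 -1.   ] z [0.415 0.91  0.   ] q [-0.34  0.08  1.71 -0.    1.34 -1.48]
[-0.0015, -0.047, -0.0014, -0.002, -0.5012, 0.8562] left 0.047
[0.0, -0.04, -0.0, 0.0, -0.0, 0.0] left 0.04
[0.04, -0.0, 0.0, 0.0, -0.0, 0.0] left 0.04
[0.049, -0.0, 0.0, 0.0, -0.0, 0.0] left 0.05
[0.036, 0.005, 0.0, 0.0, -0.0, 0.0] left 0.036
```

carry_out(
  motion=[0,-0.048,0,0,-0.5,0.8,-1,0,-0.04,0,0,0,0,-1,0.04,0,0,0,0,0,-1,0.048,0,0,0,0,0,-1,0.035,0,0,0,0,0,-1],
)

```text
t: 5.4
tool_pos: [0.6617, -0.1895, 0.2161]
orientation: [-1.547, 0.32, -0.336]
force: [0.3, -0.1, 0.8]
opening: 0.0004
```

```bash
python3 nx.py '[[-0.14,0,0.175],[-0.14,0,0.14],[-0.125,0,0.137],[-0.11,0,0.137],[-0.097,0,0.137]]'
```

```text
t 5.4 tip_case [-0.1474 -0.002   0.2281] F [ 0.3 -0.1  0.8] open 0.0
y [ 0.009 -0.003 -1.   ] z [0.406 0.914 0.001] q [-0.35  0.36  1.2   0.    1.57 -1.51]
[-0.0073, 0.0484, -0.0019, -0.0433, 0.0772, 0.567] left 0.054
[-0.0006, 0.0396, -0.0002, 0.0, -0.0, -0.0] left 0.04
[-0.015, 0.003, 0.0, 0.0, -0.0, 0.0] left 0.015
[-0.015, -0.0, -0.0, 0.0, -0.0, -0.0] left 0.015
[-0.013, -0.0, -0.0, 0.0, -0.0, -0.0] left 0.013
```

carry_out(
  motion=[-0.004,0.048,0,0,0,0.5,-1,0,0.042,0,0,0,0,-1,-0.015,0.002,0,0,0,0,-1,-0.015,0,0,0,0,0,-1,-0.01,0,0,0,0,0,-1],
)

```text
t: 5.9
tool_pos: [0.6326, -0.1774, 0.1262]
orientation: [-1.547, 0.318, -0.341]
force: [-0.2, 0.1, 0.7]
opening: 0.0006
```

```bash
python3 nx.py '[[-0.095,0,0.135]]';python3 ov.py 1.479 b
```

```text
t 5.9 tip_case [-0.1158 -0.0012  0.1382] F [-0.2  0.1  0.7] open 0.001
y [ 0.014 -0.005 -1.   ] z [0.408 0.913 0.001] q [-0.35  0.31  1.42  0.    1.4  -1.5 ]
[-0.021, 0.0029, -0.0013, -0.0779, -0.0385, 0.8195] left 0.021
```

View pics/ov_b_scene.png

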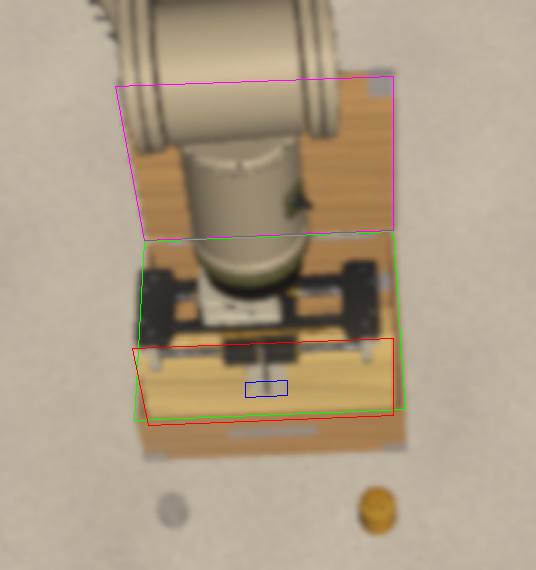

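View pics/ov_b_wrist.png

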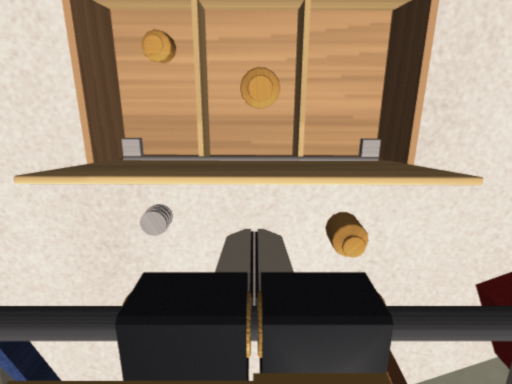

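The tip box now matches and the fingertip is just outside the flap, at its middle. Push.

carry_out(
  motion=[-0.015,0.001,0,0,0,0.8,-1,-0.012,0,0,0,0,0,-1,-0.012,0.001,0,0,0,0,-1,-0.012,0.003,0,0,0,0,-1,-0.012,0.005,0,0,0,0,-1],
)

```text
t: 6.55
tool_pos: [0.5782, -0.153, 0.1215]
orientation: [-1.545, 0.322, -0.338]
force: [2.2, 0.6, 0.1]
opening: 0.0005
```

```bash
python3 nx.py '[[-0.055,0,0.129],[-0.045,0,0.122],[-0.034,0,0.113],[-0.0255,0,0.103],[-0.018,0,0.09]]';python3 ov.py 1.1 c
```

```text
t 6.55 tip_case [-0.0563 -0.0013  0.1335] F [2.2 0.6 0.1] open 0.001
y [ 0.01  -0.002 -1.   ] z [0.408 0.913 0.002] q [-0.35  0.17  1.6   0.    1.37 -1.5 ]
[-0.0014, 0.0045, -0.0013, -0.1213, -0.0719, 0.5506] left 0.005
[-0.01, 0.007, -0.0, 0.0, 0.0, 0.0] left 0.012
[-0.011, 0.009, 0.0, 0.0, 0.0, 0.0] left 0.014
[-0.0085, 0.01, -0.0, 0.0, 0.0, 0.0] left 0.013
[-0.0075, 0.013, 0.0, 0.0, 0.0, 0.0] left 0.015
```

View pics/ov_c_scene.png

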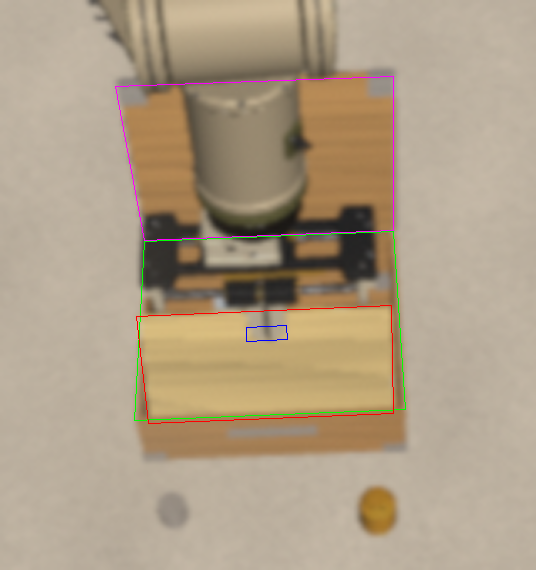

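The flap is now at about 1.1 rad, with the fingertip on its face and about 2 N of force. I'll carry on along the arc.

carry_out(
  motion=[-0.006,0.006,0,0,0,0.5,-1,-0.008,0.007,0,0,0,0,-1,-0.009,0.009,0,0,0,0,-1,-0.008,0.01,0,0,0,0,-1,-0.007,0.013,0,0,0,0,-1],
)

```text
t: 7.2
tool_pos: [0.545, -0.138, 0.0772]
orientation: [-1.544, 0.326, -0.334]
force: [-0.2, 0.0, 2.2]
opening: 0.0006
```

```bash
python3 nx.py '[[-0.0125,0,0.08],[-0.009,0,0.068],[-0.0075,0,0.06],[-0.0075,0,0.054],[-0.0075,0,0.052]]'
```

```text
t 7.2 tip_case [-0.0199 -0.0015  0.0892] F [-0.2  0.   2.2] open 0.001
y [ 0.005  0.    -1.   ] z [0.409 0.913 0.003] q [-0.34  0.12  1.73  0.    1.28 -1.49]
[-0.0075, 0.0091, -0.0015, -0.1452, -0.0907, 0.2573] left 0.012
[-0.0035, 0.012, -0.0, -0.0, 0.0, -0.0] left 0.013
[-0.0015, 0.008, 0.0, 0.0, 0.0, 0.0] left 0.008
[0.0, 0.006, -0.0, 0.0, 0.0, 0.0] left 0.006
[0.0, 0.002, -0.0, 0.0, 0.0, 0.0] left 0.002
```

carry_out(
  motion=[-0.006,0.01,0,0,0,0,-1,-0.003,0.01,0,0,0,0,-1,-0.001,0.008,0,0,0,0,-1,0,0.005,0,0,0,0,-1,0,0.003,0,0,0,0,-1],
)

```text
t: 7.7
tool_pos: [0.5336, -0.1328, 0.0376]
orientation: [-1.543, 0.329, -0.331]
force: [-15.4, 5.2, 38.2]
opening: 0.0005
```

```bash
python3 nx.py
```

```text
t 7.7 tip_case [-0.0074 -0.0015  0.0496] F [-15.4   5.2  38.2] open 0.001
y [ 0.002  0.002 -1.   ] z [0.409 0.913 0.002] q [-0.34  0.14  1.79  0.    1.21 -1.49]
```

Contact jumped to 38 N, so the flap is down on its stop. I'll lift off and check.

carry_out(
  motion=[0,-0.01,0,0,0,0,-1,0,-0.04,0,0,0,0,-1,0,-0.048,0,0,0,0,-1,0.015,-0.048,-0.02,0,0,0,-1,0.015,-0.048,-0.02,0,0,0,-1],
)

```text
t: 8.2
tool_pos: [0.5397, -0.1759, 0.2224]
orientation: [-1.541, 0.339, -0.316]
force: [1.2, -1.3, -0.3]
opening: 0.0005
```

```bash
python3 nx.py;python3 ov.py 0 d
```

```text
t 8.2 tip_case [-0.0307  0.0353  0.2344] F [ 1.2 -1.3 -0.3] open 0.001
y [-0.013  0.008 -1.   ] z [0.406 0.914 0.002] q [-0.41  0.05  1.54  0.    1.57 -1.56]
```

View pics/ov_d_scene.png

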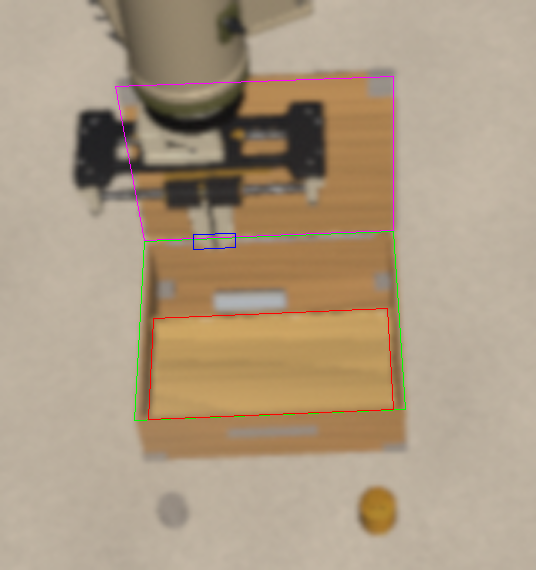

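View pics/ov_d_wrist.png

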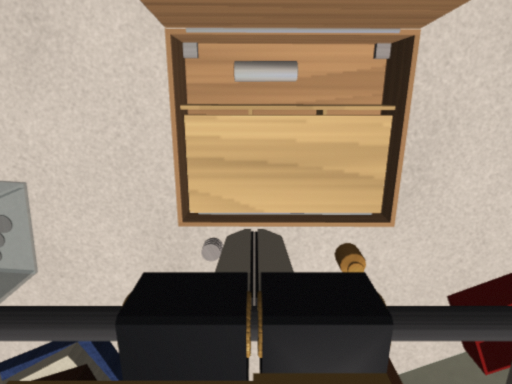

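The flap lies flat, matching the model at 0 rad. The rod, weight_out and coins stand where they were. Now I move over the lid to its outer side.

carry_out(
  motion=[0,-0.048,0,0,0,0,-1,0,-0.048,0.01,0,0,0,-1,-0.01,-0.02,0.02,0,0,0,-1,-0.045,0,0,0,0,0,-1,-0.045,0,0,0,0,0,-1],
)

```text
t: 8.85
tool_pos: [0.4616, -0.1078, 0.3316]
orientation: [-1.538, 0.352, -0.311]
force: [0.2, 0.5, 1.5]
opening: 0.0004
```

```bash
python3 nx.py '[[0.165,0,0.34],[0.165,0,0.34],[0.165,0,0.34],[0.165,0,0.31]]'
```

```text
t 8.85 tip_case [0.0682 0.0049 0.3436] F [0.2 0.5 1.5] open 0.0
y [-0.024  0.013 -1.   ] z [0.41  0.912 0.002] q [-0.34 -0.2   1.58  0.    1.79 -1.49]
[-0.0488, 0.0032, 0.0023, -0.1148, -0.1878, -1.5501] left 0.097
[-0.0476, 0.0018, 0.0024, 0.0, 0.0, -0.0] left 0.048
[0.0, 0.0, 0.0, 0.0, 0.0, 0.0] left 0.0
[-0.0, 0.03, -0.0, 0.0, 0.0, 0.0] left 0.03
```

carry_out(
  motion=[-0.04,-0.003,0.002,0,0,-1.5,-1,-0.04,0,0.002,0,0,0,-1,-0.02,0,0,0,0,0,-1,0,0,0,0,0,0,-1,0,0,0,0,0,0,-1],
)

```text
t: 9.35
tool_pos: [0.3656, -0.0583, 0.3306]
orientation: [-1.542, 0.333, -0.325]
force: [1.4, -0.3, 0.0]
opening: 0.0009
```

```bash
python3 nx.py '[[0.165,0,0.31],[0.165,0,0.27],[0.165,0,0.24]]';python3 ov.py 0 e
```

```text
t 9.35 tip_case [ 0.1763 -0.0012  0.3426] F [ 1.4 -0.3  0. ] open 0.001
y [-0.004  0.004 -1.   ] z [0.407 0.913 0.002] q [-0.3  -0.52  1.82  0.    1.84 -1.45]
[0.0115, 0.0326, -0.0013, -0.1361, -0.011, -0.2985] left 0.035
[-0.0, 0.04, -0.0, 0.0, 0.0, 0.0] left 0.04
[-0.0, 0.03, -0.0, 0.0, -0.0, 0.0] left 0.03
```

View pics/ov_e_scene.png

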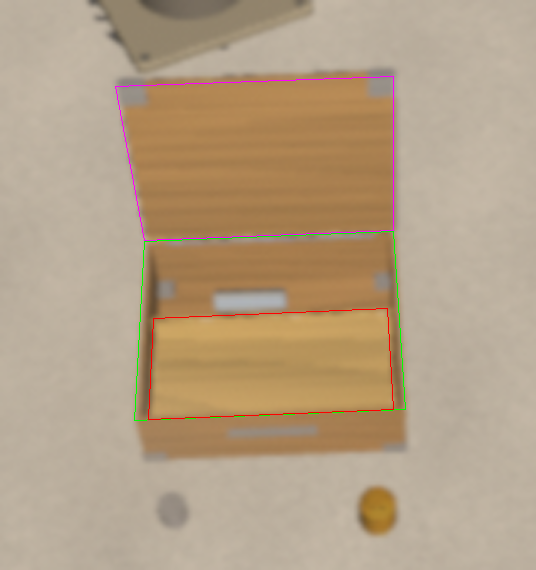

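View pics/ov_e_wrist.png

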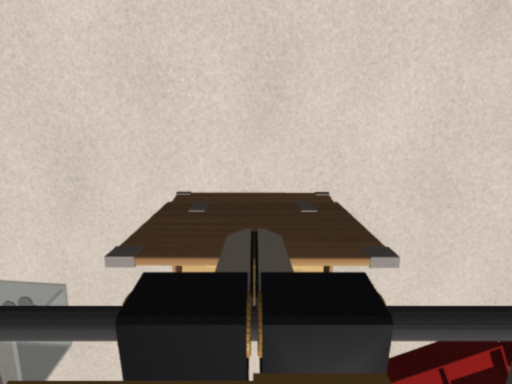

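View pics/ov_e_top.png

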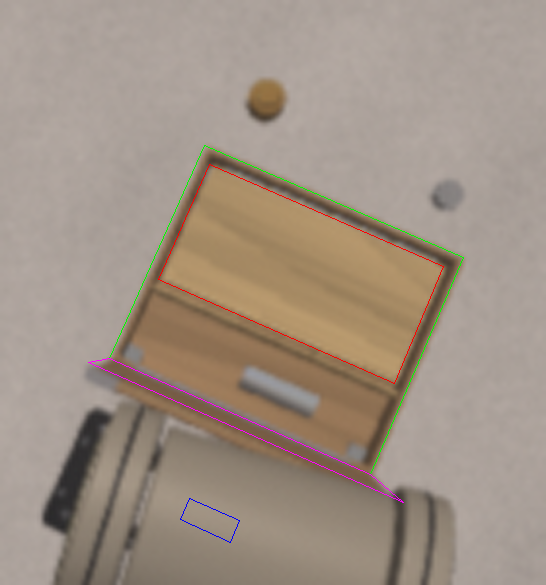

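Run:
```python
from geo import *
p=np.load('case.npy');W=imaging.camera_model("wrist")
for a in(1.55,1.64,1.75,1.85): print(a,np.round(proj(W,w(p,[lidp(a,.2,.008,-.12),lidp(a,.2,.008,.12),lidp(a,.2,0,-.12),lidp(a,.2,0,.12)])),0).tolist())
```

```text
1.55 [[397.0, 282.0], [109.0, 282.0], [396.0, 290.0], [110.0, 291.0]]
1.64 [[400.0, 262.0], [106.0, 262.0], [399.0, 271.0], [107.0, 271.0]]
1.75 [[401.0, 236.0], [105.0, 236.0], [401.0, 245.0], [105.0, 246.0]]
1.85 [[401.0, 211.0], [105.0, 211.0], [401.0, 221.0], [105.0, 221.0]]
```

carry_out(
  motion=[0.004,0.035,0,0,0,-0.3,-1,0,0.035,0,0,0,0,-1,0,0.03,0,0,0,0,-1,0,0.005,0,0,0,0,-1,0.01,0,0,0,0,0,-1],
)

```text
t: 10.0
tool_pos: [0.3813, -0.0657, 0.2218]
orientation: [-1.543, 0.334, -0.328]
force: [1.1, 0.1, 0.2]
opening: 0.0002
```

```bash
python3 nx.py '[[0.145,0,0.235],[0.13,0,0.238],[0.115,0,0.24],[0.1,0,0.24],[0.085,0,0.238]]'
```

```text
t 10.0 tip_case [ 0.159  -0.0008  0.2338] F [1.1 0.1 0.2] open 0.0
y [-0.003  0.003 -1.   ] z [0.41  0.912 0.002] q [-0.31 -0.48  2.    0.    1.63 -1.45]
[0.014, -0.0013, -0.0008, -0.1026, -0.1492, -0.2144] left 0.014
[0.015, -0.003, 0.0, 0.0, -0.0, 0.0] left 0.015
[0.015, -0.002, -0.0, 0.0, -0.0, 0.0] left 0.015
[0.015, -0.0, 0.0, 0.0, -0.0, 0.0] left 0.015
[0.015, 0.002, 0.0, 0.0, -0.0, 0.0] left 0.015
```

carry_out(
  motion=[0.015,0,0,0,0,0,-1,0.015,0,0,0,0,0,-1,0.015,0,0,0,0,0,-1,0.015,0,0,0,0,0,-1,0.015,0.002,0,0,0,0,-1],
)

```text
t: 10.5
tool_pos: [0.4528, -0.0981, 0.2221]
orientation: [-1.541, 0.339, -0.324]
force: [-2.5, 1.9, -1.5]
opening: 0.0004
```

```bash
python3 nx.py '[[0.08,0,0.235],[0.068,0,0.231],[0.055,0,0.227],[0.04,0,0.221],[0.025,0,0.213]]';python3 ov.py 0 f 1.4
```

```text
t 10.5 tip_case [ 0.0804 -0.0004  0.2341] F [-2.5  1.9 -1.5] open 0.0
y [-0.008  0.006 -1.   ] z [0.41  0.912 0.002] q [-0.33 -0.24  1.81  0.    1.58 -1.47]
[0.0005, -0.0009, -0.0004, -0.1006, -0.1987, -0.576] left 0.001
[0.012, 0.004, -0.0, 0.0, 0.0, -0.0] left 0.013
[0.013, 0.004, 0.0, 0.0, 0.0, -0.0] left 0.014
[0.015, 0.006, 0.0, 0.0, 0.0, 0.0] left 0.016
[0.015, 0.008, 0.0, 0.0, 0.0, 0.0] left 0.017
```

View pics/ov_f_scene.png

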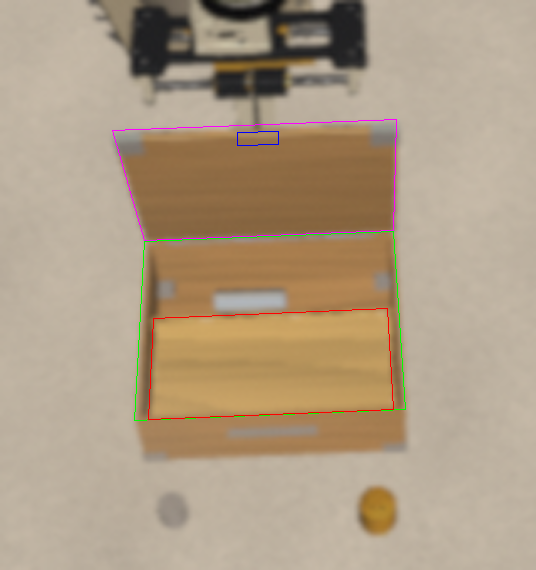

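The lid is following at about 1.38 rad with about 3 N on the fingertip. I'll continue along the arc.

carry_out(
  motion=[0.014,0.003,0,0,0,-0.5,-1,0.013,0.004,0,0,0,0,-1,0.015,0.006,0,0,0,0,-1,0.014,0.008,0,0,0,0,-1,0.013,0.009,0,0,0,0,-1],
)

```text
t: 11.15
tool_pos: [0.5149, -0.126, 0.195]
orientation: [-1.543, 0.333, -0.33]
force: [-2.1, -0.3, 1.1]
opening: 0.0002
```

```bash
python3 nx.py '[[0,0,0.196],[-0.01,0,0.186],[-0.02,0,0.175],[-0.028,0,0.164],[-0.036,0,0.152]]'
```

```text
t 11.15 tip_case [ 1.24e-02 -2.00e-04  2.07e-01] F [-2.1 -0.3  1.1] open 0.0
y [-0.001  0.002 -1.   ] z [0.41  0.912 0.001] q [-0.34 -0.05  1.69  0.    1.51 -1.49]
[0.0124, 0.011, -0.0002, -0.0793, -0.1953, -0.1028] left 0.017
[0.01, 0.01, 0.0, 0.0, -0.0, 0.0] left 0.014
[0.01, 0.011, -0.0, 0.0, 0.0, 0.0] left 0.015
[0.008, 0.011, 0.0, 0.0, 0.0, 0.0] left 0.014
[0.008, 0.012, -0.0, 0.0, 0.0, -0.0] left 0.014
```

carry_out(
  motion=[0.012,0.011,0,0,0,0,-1,0.01,0.01,0,0,0,0,-1,0.01,0.011,0,0,0,0,-1,0.008,0.011,0,0,0,0,-1,0.007,0.013,0,0,0,0,-1],
)

```text
t: 11.65
tool_pos: [0.5604, -0.1464, 0.1423]
orientation: [-1.545, 0.329, -0.334]
force: [-0.3, 0.3, 2.5]
opening: 0.0005
```

```bash
python3 nx.py '[[-0.044,0,0.14],[-0.049,0,0.128],[-0.053,0,0.114],[-0.056,0,0.102],[-0.0575,0,0.092]]'
```

```text
t 11.65 tip_case [-3.740e-02 -1.000e-04  1.543e-01] F [-0.3  0.3  2.5] open 0.0
y [ 0.003 -0.    -1.   ] z [0.411 0.912 0.001] q [-0.34  0.11  1.62  0.    1.41 -1.49]
[0.0066, 0.0143, -0.0001, -0.0717, -0.2034, 0.161] left 0.016
[0.005, 0.012, -0.0, -0.0, -0.0, -0.0] left 0.013
[0.004, 0.014, 0.0, -0.0, -0.0, -0.0] left 0.015
[0.003, 0.012, -0.0, -0.0, -0.0, -0.0] left 0.012
[0.0015, 0.01, 0.0, -0.0, -0.0, 0.0] left 0.01
```

carry_out(
  motion=[0.007,0.014,0,0,0,0,-1,0.005,0.013,0,0,0,0,-1,0.004,0.014,0,0,0,0,-1,0.003,0.012,0,0,0,0,-1,0.001,0.008,0,0,0,0,-1],
)

```text
t: 12.15
tool_pos: [0.581, -0.1557, 0.0764]
orientation: [-1.545, 0.328, -0.335]
force: [0.8, -0.1, 0.6]
opening: 0.0006
```

```bash
python3 nx.py '[[-0.0575,0,0.078]]'
```

```text
t 12.15 tip_case [-0.0599 -0.      0.0884] F [ 0.8 -0.1  0.6] open 0.001
y [ 0.005 -0.001 -1.   ] z [0.411 0.912 0.001] q [-0.35  0.22  1.62  0.    1.29 -1.5 ]
[-0.0025, 0.0104, -0.0001, -0.0698, -0.209, 0.2524] left 0.011
```

carry_out(
  motion=[0,0.004,0,0,0,0,-1,0,0.003,0,0,0,0,-1,0,0.003,0,0,0,0,-1,0,0.002,0,0,0,0,-1,0,0.002,0,0,0,0,-1],
)

```text
t: 12.65
tool_pos: [0.5811, -0.1556, 0.0624]
orientation: [-1.545, 0.328, -0.335]
force: [-10.3, 2.8, 23.1]
opening: 0.0004
```

```bash
python3 nx.py; python3 ov.py 0 g 0
```

```text
t 12.65 tip_case [-0.0601 -0.0001  0.0744] F [-10.3   2.8  23.1] open 0.0
y [ 0.005 -0.001 -1.   ] z [0.41  0.912 0.001] q [-0.35  0.24  1.63  0.    1.27 -1.5 ]
```

View pics/ov_g_scene.png

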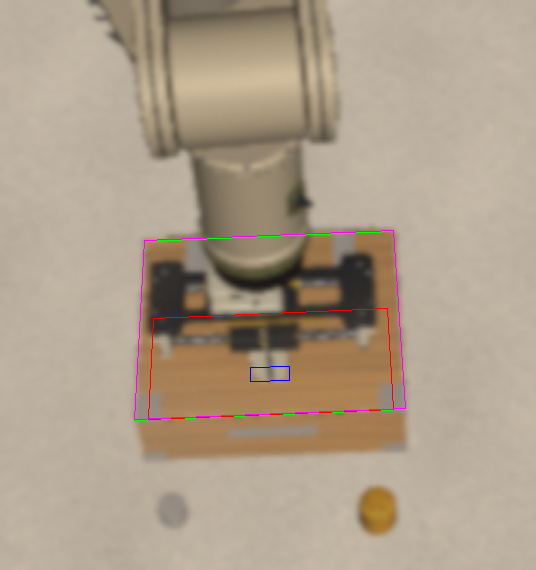

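The lid hit its stop at 23 N, at the height the flap contact predicted. I'll lift clear and check.

carry_out(
  motion=[0,-0.01,0,0,0,0,-1,0,-0.04,0,0,0,0,-1,0,-0.048,0,0,0,0,-1,0,-0.048,0,0,0,0,-1,0,-0.048,0,0,0,0,-1],
)

```text
t: 13.3
tool_pos: [0.5743, -0.1529, 0.2547]
orientation: [-1.542, 0.342, -0.321]
force: [0.5, -0.8, 0.3]
opening: 0.0006
```

carry_out(
  motion=[0,0,0.045,0,0,0,-1,0,0,0.045,0,0,0,-1,0,0,0.045,0,0,0,-1,0,0,0.045,0,0,0,-1,0,0,0.04,0,0,0,-1],
)

```text
t: 13.8
tool_pos: [0.6714, 0.0469, 0.2731]
orientation: [-1.542, 0.331, -0.348]
force: [0.3, -0.3, 0.1]
opening: 0.0007
```

carry_out(
  motion=[0,0,0.02,0,0,0,-1,0,0,0,0,0,0,-1,0,0,0,0,0,0,-1,0,0,0,0,0,0,-1,0,0,0,0,0,0,-1],
)

```text
t: 14.3
tool_pos: [0.68, 0.0705, 0.2744]
orientation: [-1.542, 0.326, -0.343]
force: [-0.7, -0.3, 0.2]
opening: 0.0005
```

```bash
python3 nx.py; python3 ov.py 0 h 0
python3 - <<'E'
from geo import *
p=np.load('case.npy');T=imaging.camera_model("top");S=imaging.camera_model("scene")
for n,m,sc,off in(("top",T,3.9,(210,120)),("scene",S,600/170*.95,(150,120))):
  for a in(0,.05): print(n,a,np.round((proj(m,w(p,[lidp(a,.2,.008,-.12),lidp(a,.2,.008,.12),lidp(0,0,.008,.12),lidp(0,0,.008,-.12)]))-off+.5)*sc-.5).tolist())
E
```

```text
t 14.3 tip_case [-0.0582 -0.2468  0.2864] F [-0.7 -0.3  0.2] open 0.0
y [ 0.011  0.    -1.   ] z [0.414 0.91  0.005] q [ 0.03  0.33  1.13  0.    1.67 -1.12]
top 0 [[205.0, 143.0], [465.0, 257.0], [372.0, 475.0], [109.0, 358.0]]
top 0.05 [[205.0, 142.0], [467.0, 256.0], [372.0, 475.0], [109.0, 358.0]]
scene 0 [[405.0, 404.0], [133.0, 415.0], [144.0, 236.0], [393.0, 226.0]]
scene 0.05 [[406.0, 398.0], [132.0, 409.0], [144.0, 236.0], [393.0, 226.0]]
```

View pics/ov_h_scene.png

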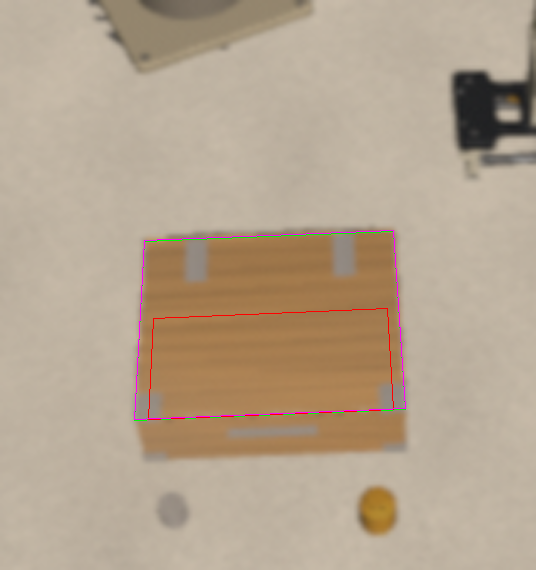

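View pics/ov_h_top.png

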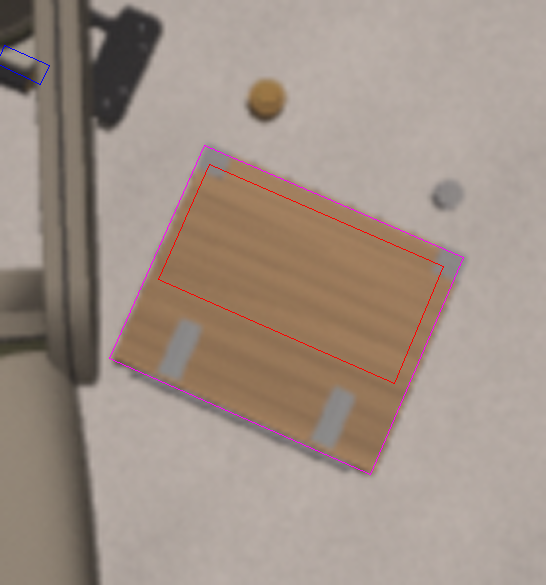

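Lid outline matches shut (0 rad) in both views, weight_out and coins are unmoved, and the robot is clear. Handing in.

```bash
python3 -c "
from plant import robot
print(robot.close_job())"
```

```text
the job is handed in; nothing more can be done
None
```

I pushed the flap flat first and then pushed the lid over until the case was fully shut, using closed fingertips for both. I handed the job in at about 14.5 s with the gripper clear of everything.

**First pass missed:** my first attempt at the flap passed over it without touching. Both the scene and wrist pictures showed the fingertips about 12 mm behind the TCP rather than 19 mm ahead as stated. I used that offset from then on, and the second attempt worked.

**Flap:** it stopped under a 38 N fingertip press. After I lifted off, it matched the model lying flat in the scene picture.

**Lid:** it stopped under a 25 N press, well above the roughly 3.4 N the hinge needs. After I moved away, its outline matched fully shut in the scene and top pictures.

**Other things:**
- **weight_out and coins:** they stand where they were in the last pictures.
- **rod:** it lay undisturbed in the last pictures before the lid closed.
- **The two inner weights:** I last saw them standing in their compartments before the flap went down, and could not see them after that.
- **calculator, book and tank:** I did not check these again, but the arm was never near them.

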